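# Put the drive punch back in its hole in the sloped rack

## Task

Two steel drive punches with heavy heads stand on the wreath-making table. Put the thicker one away in the sloped wooden rack, in the one hole that fits its shank, and push it fully home, though the block is sprung and the hole grips the shank, until its collar lies flush on the sloped face, then let go. Let neither punch fall over at any time, and leave the thinner punch, the tub, the bottle and the carton where they are.

Things in the scene. Friction and masses are not known exactly. Their poses are not given: they have to be found in the camera images.
- punch: The thicker drive punch, stands upright at the start, 148 mm tall, 0.28 to 0.52 kg, top-heavy on a foot 25 mm across. Round; origin at the centre of the foot, z up its axis. Upwards: steel shank 28 mm diameter to 46 mm (foot edge bevelled 1.5 mm), steel collar 40 mm diameter to 52 mm, wooden handle 28 mm diameter to 112 mm, then the head.
- punch_collar (a point): Centre of the underside of the thicker punch's collar, on its axis, 46 mm up from the foot. Axes as the punch.
- punch_head (a point): Point on the axis in the middle of the thicker punch's dark steel head, 130 mm up from the foot: a cylinder 44 mm in diameter from 112 to 148 mm, rims rounded by 3 mm; a good place to grip. Axes as the punch.
- thin_punch: The thinner drive punch, to be left alone: same shape, 148 mm height and heights of the parts, but shank and handle 20 mm, collar 32 mm, head 36 mm in diameter. Stands upright, origin at the centre of its foot, z up. Either punch may stand in either place.
- block: Pale wooden block of the rack between fixed dark cheeks: 70 mm (own x, up the slope) by 240 mm (own y, along the row) by 50 mm thick (own z). Origin at the centre of its underside. Its z, the direction of all the holes, leans 30 degrees from vertical towards the robot; yaw varies by 0.3 rad. Five through holes at y = -88, -44, 0, 44, 88 mm for shanks of 16, 20, 24, 28, 32 mm.
- block_hole3 (a point): Centre of the mouth of the 28 mm hole (fourth, next to the largest) on the block's sloped upper face; axes as the block, z out of the hole. All holes are 1.5 mm wider than the shank, bevelled 1.5 mm at the mouth. The block rides on soft springs: pressed with 1 to 2 N, or by a punch's weight, it sinks 8 mm along the holes, then stops hard.
- block_ball3 (a point): Sprung steel ball in the wall of the 28 mm hole, on its +y side, 20 mm below the face (all the holes have one). It stands 3 mm into the hole: a punch dropped in stops there, and must be pushed on with some 8 to 18 N, which first sinks the block to its stop, then passes the ball, until the collar stops firmly on the face. Axes as the block.
- tub: Closed white tub of wipes with blue lid, 90 mm diameter, 160 mm tall, standing, to be left alone. Origin at the centre of its underside.
- tea: Drinks bottle, 62 mm diameter, 200 mm tall, standing, to be left alone. Origin at the centre of its underside.
- carton: Closed cardboard box, 90 x 120 x 70 mm high, to be left alone. Origin at the centre of its underside.
There are look-alikes about, which are no part of the job. What is shaped like the punch but purple is not meant.

How it is judged:
By the outcome, as a careful person would: the job done as asked, in the order asked, and still so for the second after the job is handed in, with the robot touching nothing.
It also fails if it takes over 48 s, if anything falls off the work surface, if the arm or the gripper's body presses on something with over 40 N, if the wrist force passes 120 N, or if a joint passes its speed limit or range.

## Robot

A 6-joint arm with a two-finger parallel gripper is mounted at the origin on the work surface. World frame = base frame: x ahead of the robot, y to its left, z up, the work surface at z = 0. Lengths are in m, angles in degrees, forces in N, time in s.
With the tool pointing down it reaches from about 0.425 to 1.125 m from the base axis. Payload 14.9 kg.
Tool frame: the origin (TCP) lies between the finger pads; the fingertips stand 14 mm ahead of it and the grasp point (between the pads) lies 5 mm behind it; z points along the fingers, y is the line along which they close (so a half turn about z gives the same grasp; the last joint's range is limited). The gripper opens to 91 mm and grips with 3 to 60 N. Pads are 32 mm wide; open, the fingers measure 118 mm over their backs; the gripper's body (76 mm by 178 mm) begins 60 mm behind the grasp point.
Start: joints at [74.467, 21.709, 99.362, -0, 58.929, -1.908], TCP at [0.165, 0.68, 0.228] pointing down, gripper open.
Joint ranges: [-158.91, 158.91], [-42.39, 125.64], [0.06, 152.35], [-60.88, 240.88], [17.5, 164.5], [-176.32, 176.32]. Speed limits (degrees/s): [108.29, 108.29, 136.94, 180, 180, 180].

## Interface

Orientations are given as a 3x3 rotation matrix whose columns are the frame's x, y, z axes.
In Python, from rig import * gives the robot as it stands.
- The arm moves only by the shell command python3 -m pendant 'ROWS' [FORCE]. ROWS is JSON, a list of rows, each an object with "turn": the turn, a rotation vector about the tool's x, y, z in rad, a list of three; "linear": the shift along the tool's x, y, z in mm, a list of three; "claw": the finger opening in mm, from 0 to 91.2. In form: [{"turn": [wx, wy, wz], "linear": [dx, dy, dz], "claw": claw}, ...]. A call has 1 to 10 rows; each row is the pose to reach, as a shift and turn from the pose commanded when the call began, along the tool's axes at that moment; what a row does not reach only later rows make up. A row lasts 1/12 s, in which the tool goes at most 41.7 mm and 7.16 degrees, less where a joint would pass 70% of its speed; a pose out of reach is approached as far as the arm can. A call with a gripper value outside its range is refused whole. The fingers move at their own pace and stop on an object; FORCE is the grip in N (left out, the last holds). Time passes only in rows, so rows that repeat a pose let the fingers close. It gives the time, the measured TCP pose, the force, the opening and the grip force at its end, in the units of the state.
- state(): the state, without advancing time (a new reading comes with each control period).
- read_camera(name): name is "scene" or "top" or "wrist"; returns a dict with "color" (400x640x3 uint8, red, green, blue), "range_z" (400x640 float32, m along the optical axis (not along the pixel's ray), 0 where there is no reading), "fx", "fy", "cx", "cy" (pixels), "D" ([k1, k2, p1, p2, k3] as OpenCV has them; the pictures are not rectified), "R" (3x3) and "t" (3): a world point X has camera coordinates R X + t; the wrist camera has in their place "tool_from_camera" (4x4, takes a point from camera to tool coordinates, whose origin is the TCP and whose axes are the flange's). Camera axes: x right, y down, z forward; pixel columns grow to the right and rows downward; lengths in m; the calibration is good to about 2 mm. A picture is of the moment at which its call begins: read the wrist's pose just before it.
- hand_in(): hands the job in; it is judged then, once.
The state is a dict: "t": time; "joints": joint angles; "joint_vel": joint speeds; "joint_efforts": joint torques, N m; "tool_pos": TCP position; "eef_rot": TCP orientation; "contact_force": force on the tool from outside, world axes, zero at the start; "moment": the same for the moment, N m; "width": finger opening in m; "gripper_force": force on a finger pad.
Only numpy, scipy, OpenCV 4.12 (cv2) and the standard library are available. Lean on these libraries where they do the work, as an engineer would, in place of code of your own. Each camera call takes 0.05 s, during which the arm holds its last target. There are 200 camera calls.

## Working session

There is one attempt and no reset: what is moved stays moved. The work goes in short steps, Python scripts to look and compute and a shell command to move; the robot and the scene stay as the last step left them, time stands still between calls to the robot, and variables do not carry over. Pictures are saved under pics/ and viewed, at most 13 in all, crops included, and the job is handed in when it is done.

```bash
ls; mkdir -p pics
cat > h.py <<'E'
from rig import *
import numpy as np, cv2
def ray(c,px):
    K=np.array([[c['fx'],0,c['cx']],[0,c['fy'],c['cy']],[0,0,1]])
    u=cv2.undistortPoints(np.array(px,float).reshape(-1,1,2),K,np.array(c['D'],float)).reshape(-1,2)
    return np.c_[u,np.ones(len(u))]
def pose(c,s=None):
    # world_from_camera R,t
    if 'R' in c:
        R=np.array(c['R']);return R.T,-R.T@np.array(c['t'])
    T=np.array(c['tool_from_camera']);Rw=np.array(s['eef_rot'])
    return Rw@T[:3,:3],Rw@T[:3,3]+np.array(s['tool_pos'])
def onplane(c,px,z,s=None):
    R,o=pose(c,s);d=ray(c,px)@R.T
    return o+d*((z-o[2])/d[:,2])[:,None]
def cloud(c,px,s=None):
    px=np.array(px);R,o=pose(c,s);z=c['range_z'][px[:,1],px[:,0]]
    return (ray(c,px)*z[:,None])@R.T+o
def save(c,n):cv2.imwrite('pics/'+n,c['color'][:,:,::-1])
E
python3 - <<'E'
from h import *
import pickle
s=state();print(s)
d={}
for n in("scene","top","wrist"):
    c=read_camera(n);d[n]=c;save(c,n+'0.png')
    R,o=pose(c,s);print(n,o,R[:,2])
d['s']=s
pickle.dump(d,open('d0.pkl','wb'))
E
```

```text
pics
{'t': 0.0, 'joints': array([ 7.44670755e+01,  2.17386911e+01,  9.93962826e+01, -2.32669318e-03,
        5.89294334e+01, -1.90929213e+00]), 'joint_vel': array([-0.0409568 , -0.12082053, -0.0040703 , -0.02942495,  0.05134988,
        0.04798858]), 'joint_efforts': array([-5.52705922e-05, -7.63760519e+01, -4.34345198e+01,  6.50568190e-02,
        4.27046616e-02, -7.31577529e-05]), 'tool_pos': array([0.16480477, 0.67991818, 0.22728028]), 'eef_rot': array([[-9.71868871e-01,  2.35522453e-01, -2.67516679e-04],
       [ 2.35522605e-01,  9.71868257e-01, -1.09237195e-03],
       [ 2.71284652e-06, -1.12464852e-03, -9.99999368e-01]]), 'contact_force': array([-0.6642036 ,  0.86925627,  0.36724925]), 'moment': array([-0.00399187,  0.00707593, -0.00087967]), 'gripper_force': 0.0, 'width': 0.09125413400525839}
scene [1.38035671 0.01052572 0.82275429] [-0.71974249 -0.06452088 -0.69123643]
top [ 0.47717677 -0.05945374  0.87610434] [ 0.14524775 -0.00826541 -0.98936079]
wrist [0.08860355 0.69839591 0.38422052] [ 0.2667056  -0.06696552 -0.96144877]
```

View pics/scene0.png

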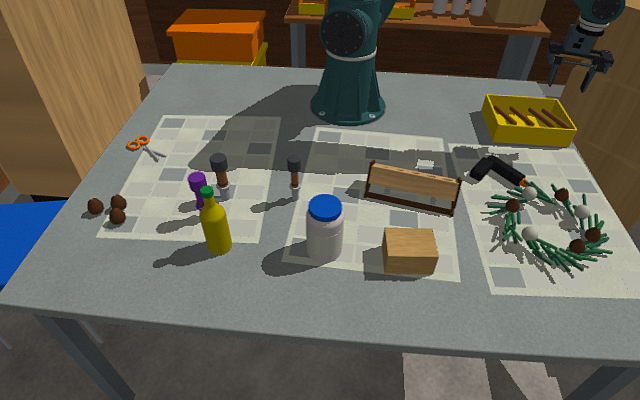

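View pics/top0.png

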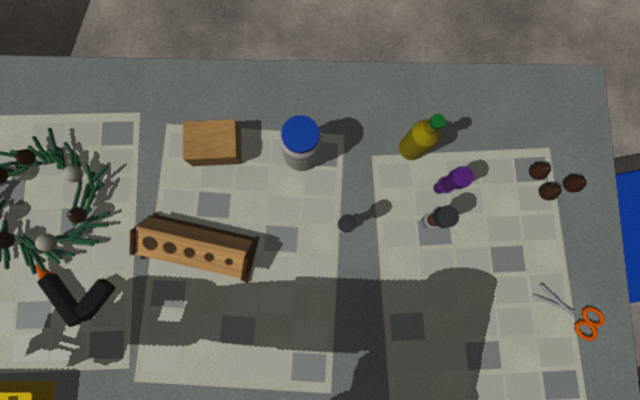

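Scene view: dark-headed punches at (220,165), the larger, and (294,163), the smaller; a purple look-alike at (199,185), bottle (215,225), tub (325,230), carton (410,250), rack (412,188). 
Top view: the same punches at (445,217) and (348,223), purple at (455,180). The rack's holes run from largest at (150,242) to smallest at (232,258), so the 28 mm hole is the second from the left, about (168,247).

Candidates are the thick punch (445,217), thin punch (348,223) and purple (455,180). I choose (445,217).

Run:
```python
from h import *
import pickle
d=pickle.load(open('d0.pkl','rb'))
def reg(c,x0,x1,y0,y1):
    u,v=np.meshgrid(np.arange(x0,x1),np.arange(y0,y1));return np.c_[u.ravel(),v.ravel()]
for n,b in(('top',dict(thick=(420,470,198,240),thin=(333,365,208,238),purple=(430,478,160,198))),('scene',dict(thick=(206,232,150,200),thin=(284,304,152,195),purple=(188,210,168,190)))):
    c=d[n]
    for k,r in b.items():
        px=reg(c,*r);px=px[c['range_z'][px[:,1],px[:,0]]>0];P=cloud(c,px)
        h=P[:,2]
        m=(h>.118)&(h<.17)
        t=P[m];tt=P[(h>.14)&(h<.16)]
        print(n,k,m.sum(),'zmax',np.percentile(h[m],95),'bbox',t.min(0),t.max(0),'top',len(tt), tt.mean(0) if len(tt) else 0)
c=d['top'];px=reg(c,125,262,205,285);P=cloud(c,px)
col=c['color'][px[:,1],px[:,0]].astype(int)
hsv=cv2.cvtColor(c['color'],cv2.COLOR_RGB2HSV)[px[:,1],px[:,0]]
m=(P[:,2]>.03)&(hsv[:,1]>60)&(hsv[:,2]>110)
Q=P[m];
for i in range(6):
    A=np.c_[Q[:,:2],np.ones(len(Q))];w=np.linalg.lstsq(A,Q[:,2],rcond=None)[0];r=Q[:,2]-A@w;Q=Q[abs(r)<max(.004,2*r.std()*0.7)]
nrm=np.array([-w[0],-w[1],1]);nrm/=np.linalg.norm(nrm)
print(len(Q),'normal',nrm,'tilt',np.degrees(np.arccos(nrm[2])),'rms',r.std(),Q.min(0),Q.max(0),Q.mean(0))
# holes: dark blobs on face
crop=c['color'][205:285,125:262]
cv2.imwrite('pics/rack.png',cv2.resize(crop[:,:,::-1],None,fx=5,fy=5,interpolation=cv2.INTER_CUBIC))
crop=c['color'][150:250,330:480]
cv2.imwrite('pics/punches.png',cv2.resize(crop[:,:,::-1],None,fx=5,fy=5,interpolation=cv2.INTER_CUBIC))
```

```text
top thick 457 zmax 0.1500097108138266 bbox [ 0.52601901 -0.35437973  0.11855688] [ 0.56921112 -0.31101708  0.15125347] top 385 [ 0.54739011 -0.33140325  0.14773121]
top thin 281 zmax 0.15013534558566521 bbox [ 0.51443968 -0.14800155  0.11810508] [ 0.54833534 -0.11189341  0.15125828] top 267 [ 0.5316395  -0.13011748  0.14786596]
top purple 465 zmax 0.15005272402889208 bbox [ 0.60737707 -0.38730154  0.11807347] [ 0.64992392 -0.34391848  0.15178173] top 374 [ 0.62847842 -0.36458081  0.14778228]
scene thick 270 zmax 0.1478283904446308 bbox [ 0.52625599 -0.35212926  0.11807936] [ 0.62826961 -0.30797823  0.14906646] top 157 [ 0.55090163 -0.32957545  0.14542237]
scene thin 188 zmax 0.1480084666661055 bbox [ 0.5174778  -0.14401897  0.11814922] [ 0.55206122 -0.11096625  0.15066984] top 100 [ 0.53461308 -0.12742711  0.14587861]
scene purple 282 zmax 0.14830367746397294 bbox [ 0.6052791  -0.38537868  0.11807936] [ 0.65347021 -0.34221567  0.15027674] top 181 [ 0.63223496 -0.36309253  0.14580785]
2435 normal [-0.4899906   0.1067928   0.86516155] tilt 30.09884222556075 rms 0.001302463220909836 [0.41605654 0.08121493 0.05206078] [0.52285276 0.32577994 0.09358285] [0.4677057  0.19771431 0.07309745]
```

View pics/punches.png

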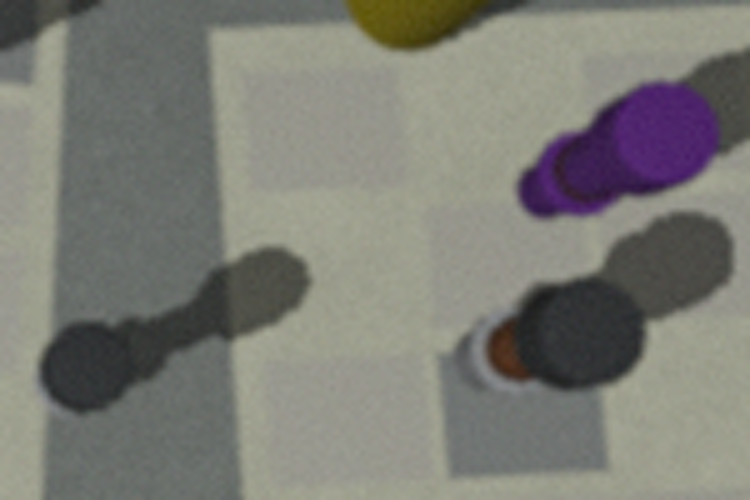

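The crop shows the thick punch head at about (446,217) in top pixels, 43–44 mm wide and 148 mm tall. The thin one, at (347,223), is 35 mm wide, and the purple one is excluded. The choice is confirmed, so next I measure the holes.

```bash
cat >> h.py <<'E'
def holes(c,nrm,p0,box,s=None,amin=20,v=90,out=None):
    """dark blobs in box=(x0,x1,y0,y1), centres cast on plane (nrm,p0)"""
    x0,x1,y0,y1=box;V=c['color'][y0:y1,x0:x1].max(2)
    m=(V<v).astype(np.uint8);n,l,st,ce=cv2.connectedComponentsWithStats(m)
    R,o=pose(c,s);r=[]
    for i in range(1,n):
        if st[i,4]<amin or st[i,4]>3000: continue
        cs,_=cv2.findContours((l==i).astype(np.uint8),0,2)
        q=max(cs,key=cv2.contourArea).reshape(-1,2)+[x0,y0]
        d=ray(c,q)@R.T;P=o+d*(((p0-o)@nrm)/(d@nrm))[:,None]
        e=P.mean(0);r.append((q.mean(0).round(1),st[i,4],e.round(4),np.linalg.norm(P-e,axis=1).mean().round(4)))
    return r
E
python3 - <<'E'
from h import *
import pickle
d=pickle.load(open('d0.pkl','rb'))
n=np.array([-.49,.1068,.8652]);n/=np.linalg.norm(n);p0=np.array([.4677,.1977,.0731])
for r in holes(d['top'],n,p0,(135,250,215,280)):print(*r)
print()
c=d['scene'];crop=c['color'][145:225,350:470]
cv2.imwrite('pics/rack2.png',np.vstack([cv2.resize(crop[:,:,::-1],(600,400)),]))
E
```

```text
[200.4 235. ] 2319 [0.5046 0.1747 0.0968] 0.0745
[136.1 236.6] 53 [0.5005 0.3183 0.0768] 0.0154
[148.5 242.8] 128 [0.4879 0.2925 0.0728] 0.0141
[170.  246.6] 100 [0.4801 0.2453 0.0742] 0.0119
[189.2 251.5] 75 [0.4702 0.2035 0.0738] 0.0106
[208.2 256.5] 50 [0.4601 0.1623 0.0731] 0.0084
[228.7 261.6] 29 [0.4497 0.118  0.0727] 0.0063
[163.9 277. ] 194 [0.4128 0.2699 0.0331] 0.0309
```

View pics/rack.png

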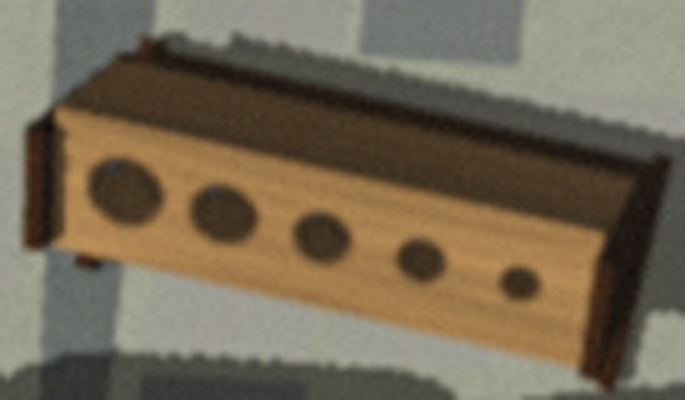

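The rack crop shows five holes, with the 28 mm one at top pixel (170,247). Cast onto the face it lies near (0.478, 0.247, 0.0735); the face tilts 30.1° and the block yaw is -12.3°, and both fit the description. I'll move over the rack for a wrist look on the way.

```bash
python3 -m pendant '[{"turn":[0,0,0],"linear":[-30,-28,-2],"claw":91},{"turn":[0,0,0],"linear":[-60,-56,-4],"claw":91},{"turn":[0,0,0],"linear":[-90,-84,-5],"claw":91},{"turn":[0,0,0],"linear":[-120,-112,-7],"claw":91},{"turn":[0,0,0],"linear":[-150,-140,-9],"claw":91},{"turn":[0,0,0],"linear":[-180,-168,-11],"claw":91},{"turn":[0,0,0],"linear":[-210,-196,-13],"claw":91},{"turn":[0,0,0],"linear":[-240,-224,-15],"claw":91},{"turn":[0,0,0],"linear":[-270,-252,-17],"claw":91},{"turn":[0,0,0],"linear":[-300,-280,-19],"claw":91}]' 40
python3 -m pendant '[{"turn":[0,0,0],"linear":[-30,-28,-1],"claw":75},{"turn":[0,0,0],"linear":[-60,-56,-3],"claw":75},{"turn":[0,0,0],"linear":[-78,-71,-3],"claw":75},{"turn":[0,0,0],"linear":[-78,-71,-3],"claw":75},{"turn":[0,0,0],"linear":[-78,-71,-3],"claw":75},{"turn":[0,0,0],"linear":[-78,-71,-3],"claw":75}]'
python3 - <<'E'
from h import *
import pickle
s=state();print(s['t'],s['tool_pos'],s['joints'],s['joint_vel'])
c=read_camera('wrist');save(c,'w1.png');pickle.dump((s,c),open('w1.pkl','wb'))
E
```

```text
t: 0.98
tool_pos: [0.3911, 0.3357, 0.247]
eef_rot: [[-0.972, 0.235, 0.0], [0.235, 0.972, 0.0], [-0.0, 0.0, -1.0]]
contact_force: [0.8, 0.4, -0.1]
width: 0.0913
gripper_force: 0.0
t: 1.48
tool_pos: [0.4493, 0.2504, 0.2498]
eef_rot: [[-0.972, 0.236, -0.0], [0.236, 0.972, -0.0], [0.0, -0.0, -1.0]]
contact_force: [0.5, -0.3, 0.4]
width: 0.0751
gripper_force: 0.0
1.4833 [0.44929367 0.25036655 0.24980433] [ 2.65285628e+01  3.11034946e+00  1.19877080e+02  8.48041153e-03
  5.70300633e+01 -4.98326555e+01] [ 1.12704075 -0.09095686  0.11644964 -0.06819612 -0.02535302 -0.23892779]
```

View pics/w1.png

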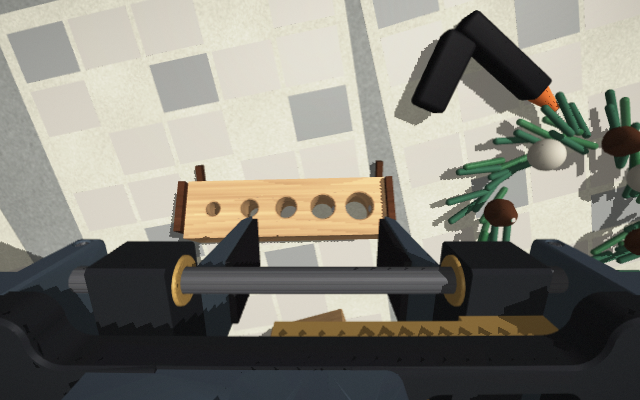

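Wrist view: the rack face lies ahead, with holes at (213,209), (250,209), (286,208), (323,207) and (359,206). The 28 mm hole is (323,207).

```bash
cat >> h.py <<'E'
def face(c,s,box):
    x0,x1,y0,y1=box;u,v=np.meshgrid(np.arange(x0,x1),np.arange(y0,y1));px=np.c_[u.ravel(),v.ravel()]
    P=cloud(c,px,s);hsv=cv2.cvtColor(c['color'],cv2.COLOR_RGB2HSV)[px[:,1],px[:,0]]
    k=(hsv[:,1]>50)&(hsv[:,2]>150);Q=P[k]
    for i in range(8):
        p0=Q.mean(0);n=np.linalg.svd(Q-p0,full_matrices=False)[2][2];n*=np.sign(n[2]);r=(Q-p0)@n;Q=Q[abs(r)<max(.002,1.5*r.std())]
    m=((((P-p0)@n)<-.004)&~k).reshape(u.shape).astype(np.uint8)
    return n,p0,P,u,v,m
E
python3 - <<'E'
from h import *
import pickle
s,c=pickle.load(open('w1.pkl','rb'))
n,p0,P,u,v,m=face(c,s,(195,378,183,232))
print('n',n,'p0',p0)
g=cv2.GaussianBlur(cv2.cvtColor(c['color'],cv2.COLOR_RGB2GRAY),(3,3),0)
R,o=pose(c,s)
pts=[]
for a,b in((213,209),(286,208),(323,207),(359,206)):
    # brightness step along rays from the centre -> rim ellipse
    q=[]
    for t in np.arange(0,2*np.pi,.15):
        rr=np.arange(4,22,.5);xs=a+rr*np.cos(t);ys=b+rr*np.sin(t)
        pr=cv2.remap(c['color'],xs[None].astype(np.float32),ys[None].astype(np.float32),1)[0].astype(float)
        sat=pr[:,0]-pr[:,2]   # wood is yellow
        i=np.argmax(np.abs(np.diff(pr.sum(1))));q.append((xs[i]+.25*np.cos(t),ys[i]+.25*np.sin(t)))
    e=cv2.fitEllipseDirect(np.array(q,np.float32));ce=e[0]
    d=(ray(c,[ce])@R.T)[0];X=o+d*((p0-o)@n)/(d@n)
    print(np.round(e[0],1),np.round(e[1],1),X.round(4));pts.append(X)
E
python3 - <<'E'
import cv2
i=cv2.imread('pics/w1.png')[170:245,170:400]
cv2.imwrite('pics/w1c.png',cv2.resize(i,None,fx=3.4,fy=3.4,interpolation=cv2.INTER_CUBIC))
E
```

```text
n [-0.49057393  0.10811529  0.86466658] p0 [0.46425056 0.20121672 0.07261544]
[212.6 208.6] [13.9 15.6] [0.4478 0.1201 0.0734]
[285.7 207. ] [21.1 21.9] [0.4667 0.2059 0.0734]
[322.5 206.3] [24.5 25. ] [0.4762 0.2487 0.0734]
[359.2 205.7] [27.4 28.9] [0.4858 0.2915 0.0735]
```

View pics/w1c.png

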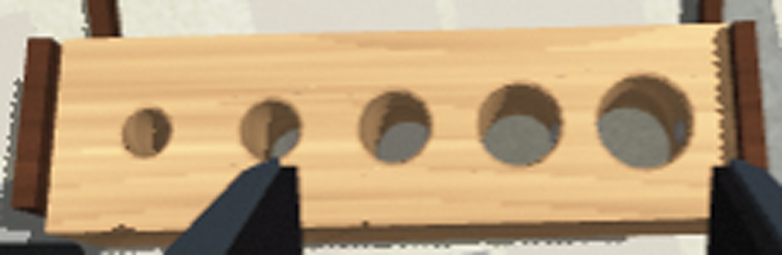

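Hole spacing comes to 175.6 mm for the nominal 176, and the 28 mm hole sits at (0.476, 0.249, 0.0734), which agrees with the top view within 2 mm. Plan: grip the head with the tool tilted 30° to the punch axis, so the tool points straight down at insertion and stays well within reach.

```bash
cat >> h.py <<'E'
from scipy.spatial.transform import Rotation as Ro
def goal(R,p,s=None):
    s=s or state();A=np.array(s['eef_rot'])
    print('turn',Ro.from_matrix(A.T@R).as_rotvec().round(3),'linear',(A.T@(np.array(p)-s['tool_pos'])*1000).round(1))
def Rpick(az):
    a=np.radians(az);u=np.array([np.cos(a),np.sin(a),0]);Z=np.array([0,0,1.])
    return np.c_[-.866*u+.5*Z,np.cross(Z,u),-.5*u-.866*Z]
E
python3 - <<'E'
from h import *
R=Rpick(10);G=np.array([.549,-.3305,.131]);T=G+.005*R[:,2]
print(T);goal(R,T-.1*R[:,2])
import pickle
c=pickle.load(open('d0.pkl','rb'))['top'];print(onplane(c,[[437,121]],.2),onplane(c,[[300,133]],.16))
E
```

```text
[ 0.54653798 -0.33093412  0.12667   ]
turn [ 0.108  0.516 -0.402] linear [-277.3 -522.4   36.5]
[[ 0.72516936 -0.29851796  0.2       ]] [[ 0.71048161 -0.03360509  0.16      ]]
```

```bash
python3 -m pendant '[{"turn":[0,0,0],"linear":[-17,-33,0],"claw":75},{"turn":[0,0,0],"linear":[-35,-66,0],"claw":75},{"turn":[0.013,0.06,-0.05],"linear":[-52,-99,0],"claw":75},{"turn":[0.026,0.13,-0.1],"linear":[-70,-132,0],"claw":75},{"turn":[0.04,0.19,-0.15],"linear":[-87,-165,0],"claw":75},{"turn":[0.053,0.26,-0.2],"linear":[-105,-198,0],"claw":75},{"turn":[0.067,0.32,-0.25],"linear":[-122,-231,0],"claw":75},{"turn":[0.08,0.39,-0.3],"linear":[-140,-264,0],"claw":75},{"turn":[0.095,0.45,-0.35],"linear":[-157,-297,5],"claw":75},{"turn":[0.108,0.516,-0.402],"linear":[-175,-330,10],"claw":75}]'
python3 - <<'E'
from h import *
R=Rpick(10);G=np.array([.549,-.3305,.131]);T=G+.005*R[:,2]
goal(R,T-.1*R[:,2])
E
```

```text
t: 2.37
tool_pos: [0.5425, -0.1125, 0.24]
eef_rot: [[-0.851, -0.176, -0.494], [-0.153, 0.984, -0.088], [0.502, 0.0, -0.865]]
contact_force: [-0.3, -0.6, 0.3]
width: 0.0751
gripper_force: 0.0
turn [-0.001 -0.002  0.003] linear [ -26.7 -215.9   15.3]
```

```bash
python3 -m pendant '[{"turn":[0,0,0],"linear":[-4,-35,2],"claw":75},{"turn":[0,0,0],"linear":[-9,-70,5],"claw":75},{"turn":[0,0,0],"linear":[-13,-105,8],"claw":75},{"turn":[0,0,0],"linear":[-18,-140,10],"claw":75},{"turn":[0,0,0],"linear":[-22,-175,12],"claw":75},{"turn":[0,0,0],"linear":[-26,-205,15],"claw":75},{"turn":[0,0,0],"linear":[-27,-213,15],"claw":75},{"turn":[0,0,0],"linear":[-27,-213,15],"claw":75},{"turn":[0,0,0],"linear":[-27,-213,15],"claw":75}]'
python3 - <<'E'
from h import *
import pickle
R=Rpick(10);G=np.array([.549,-.3305,.131]);T=G+.005*R[:,2]
s=state();goal(R,T,s)
c=read_camera('wrist');save(c,'w2.png');pickle.dump((s,c),open('w2.pkl','wb'))
E
```

```text
t: 3.12
tool_pos: [0.5946, -0.3175, 0.2131]
eef_rot: [[-0.853, -0.174, -0.493], [-0.15, 0.985, -0.087], [0.5, 0.0, -0.866]]
contact_force: [0.5, 0.4, -0.1]
width: 0.075
gripper_force: 0.0
turn [ 0. -0.  0.] linear [-0.3 -4.9 99.7]
```

View pics/w2.png

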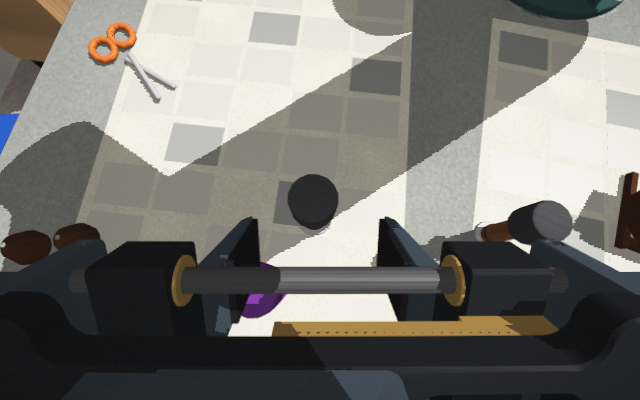

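Wrist view: the thick head is ahead between the fingers at (312,201), the purple one at (258,300) below the left finger mount, and the thin one at (540,222). I'll locate the head in this view.

Run:
```python
from h import *
import pickle
s,c=pickle.load(open('w2.pkl','rb'))
u,v=np.meshgrid(np.arange(280,345),np.arange(165,235));px=np.c_[u.ravel(),v.ravel()]
px=px[c['range_z'][px[:,1],px[:,0]]>0];P=cloud(c,px,s)
t=P[(P[:,2]>.142)&(P[:,2]<.16)];print(len(t),t.mean(0),t.min(0),t.max(0),np.median(t[:,2]))
(xy,r)=cv2.minEnclosingCircle((t[:,:2]*1000).astype(np.float32));print(xy,r)
G=np.array([xy[0]/1000,xy[1]/1000,.131]);R=Rpick(10);goal(R,G+.005*R[:,2],s)
```

```text
1960 [ 0.54630538 -0.33091652  0.14787369] [ 0.52401905 -0.35241357  0.1422506 ] [ 0.56705276 -0.30964186  0.15018918] 0.1479744703406298
(545.5540161132812, -331.1239929199219) 21.665559768676758
turn [ 0. -0.  0.] linear [  2.7  -4.9 101.5]
```

```bash
python3 -m pendant '[{"turn":[0,0,0],"linear":[1.5,-5,20],"claw":75},{"turn":[0,0,0],"linear":[1.5,-5,45],"claw":75},{"turn":[0,0,0],"linear":[1.5,-5,70],"claw":75},{"turn":[0,0,0],"linear":[1.5,-5,90],"claw":75},{"turn":[0,0,0],"linear":[1.5,-5,98],"claw":75},{"turn":[0,0,0],"linear":[1.5,-5,100.5],"claw":70},{"turn":[0,0,0],"linear":[1.5,-5,100.5],"claw":60},{"turn":[0,0,0],"linear":[1.5,-5,100.5],"claw":52},{"turn":[0,0,0],"linear":[1.5,-5,100.5],"claw":48},{"turn":[0,0,0],"linear":[1.5,-5,100.5],"claw":46}]' 15
python3 -m pendant '[{"turn":[0,0,0],"linear":[0,0,0],"claw":44},{"turn":[0,0,0],"linear":[0,0,0],"claw":42},{"turn":[0,0,0],"linear":[0,0,0],"claw":38},{"turn":[0,0,0],"linear":[0,0,0],"claw":30},{"turn":[0,0,0],"linear":[0,0,0],"claw":20}]' 15
python3 -m pendant '[{"turn":[0,0,0],"linear":[0,0,0],"claw":10},{"turn":[0,0,0],"linear":[0,0,0],"claw":10},{"turn":[0,0,0],"linear":[0,0,0],"claw":10},{"turn":[0,0,0],"linear":[0,0,0],"claw":10}]' 55
```

```text
t: 4.0
tool_pos: [0.5453, -0.3327, 0.1282]
eef_rot: [[-0.854, -0.173, -0.491], [-0.15, 0.985, -0.087], [0.499, -0.001, -0.867]]
contact_force: [0.1, 0.8, 0.4]
width: 0.0471
gripper_force: 0.3
t: 4.42
tool_pos: [0.5447, -0.3327, 0.1278]
eef_rot: [[-0.853, -0.173, -0.492], [-0.149, 0.985, -0.087], [0.5, -0.0, -0.866]]
contact_force: [0.1, 1.8, 5.9]
width: 0.0439
gripper_force: 15.0
t: 4.75
tool_pos: [0.5448, -0.3326, 0.1278]
eef_rot: [[-0.853, -0.173, -0.492], [-0.149, 0.985, -0.086], [0.5, -0.0, -0.866]]
contact_force: [-0.0, 3.3, 5.8]
width: 0.0432
gripper_force: 55.0
```

The head is gripped at 43.9 mm width against 44 nominal. Next I lift, then work out the transit to a point above the hole.

```bash
cat >> h.py <<'E'
N=np.array([-.4895,.1075,.8654]);N/=np.linalg.norm(N);H=np.array([.4765,.2483,.0734])
by=np.array([.2164,.9763,0]);by-=N*(by@N);by/=np.linalg.norm(by)
RB=np.c_[np.cross(by,N),by,N]  # block axes
a30=np.radians(30)
RI=RB@np.array([[-np.cos(a30),0,-np.sin(a30)],[0,1,0],[np.sin(a30),0,-np.cos(a30)]]).astype(float)
E
python3 -m pendant '[{"turn":[0,0,0],"linear":[5,0,-8.7],"claw":10},{"turn":[0,0,0],"linear":[20,0,-34.6],"claw":10},{"turn":[0,0,0],"linear":[40,0,-69],"claw":10},{"turn":[0,0,0],"linear":[60,0,-104],"claw":10},{"turn":[0,0,0],"linear":[80,0,-139],"claw":10},{"turn":[0,0,0],"linear":[95,0,-164.5],"claw":10},{"turn":[0,0,0],"linear":[95,0,-164.5],"claw":10},{"turn":[0,0,0],"linear":[95,0,-164.5],"claw":10}]'
python3 - <<'E'
from h import *
print(RI, RI@[.5,0,-.866],N)
Rm=np.array([[-0.853,-0.173,-0.492],[-0.149,0.985,-0.086],[0.5,0,-0.866]]);tp=np.array([.5448,-.3326,.1278])
tf=Rm.T@(np.array([.547,-.332,0])-tp);print('foot in tool',tf)
s=state();print(s['tool_pos'],s['contact_force'],s['width'],s['joints'])
for h in(.06,.03):
    T=H+h*N-RI@tf;print(T);goal(RI,T,s)
E
```

```text
t: 5.42
tool_pos: [0.5448, -0.3329, 0.3187]
eef_rot: [[-0.855, -0.173, -0.49], [-0.149, 0.985, -0.088], [0.498, -0.002, -0.867]]
contact_force: [-1.0, -0.3, -5.5]
width: 0.0431
gripper_force: 55.0
[[-9.76409147e-01  2.15923620e-01  1.47218762e-03]
 [ 2.15924598e-01  9.76409892e-01  5.39008853e-04]
 [-1.32107381e-03  8.44174695e-04 -9.99998771e-01]] [-0.48947949  0.10749552  0.8653384 ] [-0.48947953  0.1074955   0.8653638 ]
foot in tool [-0.065866   0.0002104  0.1095408]
[ 0.54482795 -0.33285571  0.31870814] [-1.03497434 -0.28070563 -5.49419214] 0.04314636132903354 [ -26.68486604   21.96085815   92.66193349  -17.36372539   90.03395739
 -122.79612183]
[0.38261237 0.26870734 0.2347753 ]
turn [-0.105 -0.515  0.382] linear [  7.3 620.7  99.4]
[0.39729675 0.26548247 0.20881439]
turn [-0.105 -0.515  0.382] linear [-17.7 615.1 115. ]
```

```bash
python3 -m pendant '[{"turn":[0,0,0],"linear":[3,36,2],"claw":10},{"turn":[0,0,0],"linear":[6,73,3],"claw":10},{"turn":[0,0,0],"linear":[9,110,5],"claw":10},{"turn":[0,0,0],"linear":[12,146,6],"claw":10},{"turn":[0,0,0],"linear":[14,183,8],"claw":10},{"turn":[0,0,0],"linear":[17,219,9],"claw":10},{"turn":[0,0,0],"linear":[20,256,11],"claw":10},{"turn":[-0.01,-0.05,0.04],"linear":[23,292,12],"claw":10},{"turn":[-0.02,-0.1,0.076],"linear":[26,329,14],"claw":10},{"turn":[-0.03,-0.155,0.114],"linear":[29,365,15],"claw":10}]'
python3 - <<'E'
from h import *
tf=np.array([-.0658,.0002,.1095])
s=state();print(s['tool_pos'],s['width'],s['joints'])
for h in(.06,):
    T=H+h*N-RI@tf;goal(RI,T+[0,0,.05],s);goal(RI,T,s)
E
```

```text
t: 6.25
tool_pos: [0.4476, 0.0228, 0.3165]
eef_rot: [[-0.932, -0.056, -0.358], [-0.044, 0.998, -0.041], [0.36, -0.022, -0.933]]
contact_force: [0.9, 0.4, -4.6]
width: 0.0431
gripper_force: 55.0
[0.44758266 0.02278854 0.31646444] 0.04306149836432234 [  1.04214207   2.3011986  115.06607994  -1.95892053  83.69092581
 -91.34549374]
turn [-0.073 -0.364  0.266] linear [ 38.2 249.8  42.9]
turn [-0.073 -0.364  0.266] linear [ 20.2 250.9  89.5]
```

```bash
python3 -m pendant '[{"turn":[-0.01,-0.05,0.036],"linear":[5,33,6],"claw":10},{"turn":[-0.02,-0.1,0.073],"linear":[10,67,12],"claw":10},{"turn":[-0.03,-0.15,0.11],"linear":[15,100,17],"claw":10},{"turn":[-0.04,-0.2,0.146],"linear":[20,134,23],"claw":10},{"turn":[-0.05,-0.25,0.183],"linear":[25,167,29],"claw":10},{"turn":[-0.06,-0.3,0.22],"linear":[31,201,35],"claw":10},{"turn":[-0.07,-0.35,0.256],"linear":[36,234,40],"claw":10},{"turn":[-0.073,-0.364,0.266],"linear":[34,250,54],"claw":10},{"turn":[-0.073,-0.364,0.266],"linear":[28,250,70],"claw":10},{"turn":[-0.073,-0.364,0.266],"linear":[20,251,89],"claw":10}]' 
python3 -m pendant '[{"turn":[0,0,0],"linear":[0,0,0],"claw":10},{"turn":[0,0,0],"linear":[0,0,0],"claw":10},{"turn":[0,0,0],"linear":[0,0,0],"claw":10}]'
python3 - <<'E'
from h import *
import pickle
tf=np.array([-.0658,.0002,.1095])
s=state();print(s['tool_pos'],s['width'],s['joints'])
goal(RI,H+.06*N-RI@tf,s)
a=read_camera('top');b=read_camera('scene');w=read_camera('wrist');pickle.dump((s,a,b,w),open('w3.pkl','wb'))
A=cv2.resize(a['color'][195:290,120:265],(580,380),interpolation=2)[:,:,::-1]
B=cv2.resize(b['color'][110:235,340:480],(560,500),interpolation=2)[:,:,::-1]
cv2.imwrite('pics/t3.png',A);cv2.imwrite('pics/s3.png',B)
E
```

```text
t: 7.08
tool_pos: [0.3827, 0.2675, 0.2353]
eef_rot: [[-0.977, 0.211, 0.001], [0.211, 0.977, -0.0], [-0.001, -0.0, -1.0]]
contact_force: [-0.8, 1.3, -4.8]
width: 0.0434
gripper_force: 55.0
t: 7.33
tool_pos: [0.3842, 0.2668, 0.2372]
eef_rot: [[-0.977, 0.214, 0.002], [0.214, 0.977, 0.0], [-0.001, 0.0, -1.0]]
contact_force: [0.2, 1.0, -3.4]
width: 0.0429
gripper_force: 55.0
[0.38418558 0.26681099 0.23715762] 0.04293012212215002 [ 3.19453024e+01 -7.07534131e-01  1.25300275e+02 -4.72498601e-02
  5.53297399e+01 -4.56703522e+01]
turn [-0.     0.     0.002] linear [1.9 1.5 2.4]
```

View pics/s3.png

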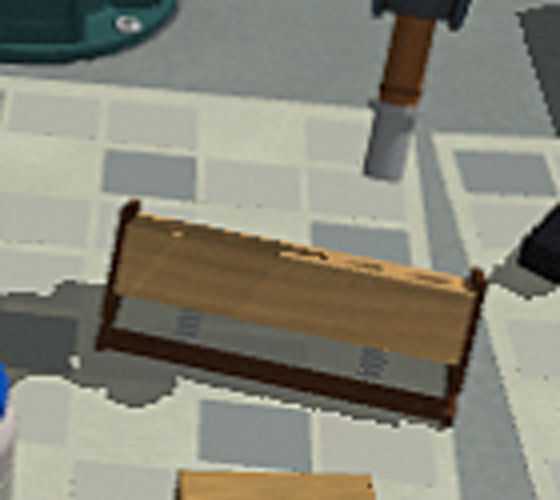

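View pics/t3.png

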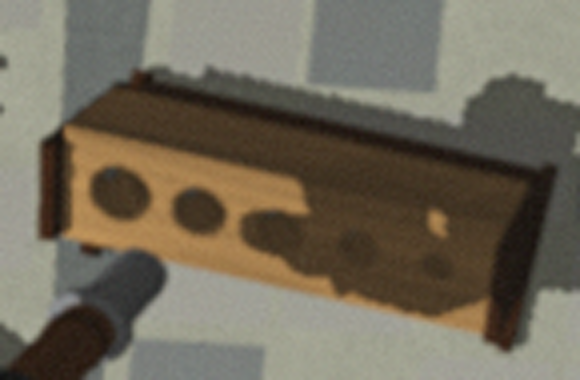

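Scene crop: the shank hangs above the rack with its foot at about (385,175) in the crop. Top crop: the foot is at about (155,270), below and left of the 28 mm hole at (200,210), as intended at 60 mm out. I'll fit the shank's axis from both cameras' ranges.

```bash
cat >> h.py <<'E'
from scipy.optimize import least_squares
def shank(c,F,box,s=None,hi=.042,r=.014):
    """fit the cylinder (r known) near predicted foot F, in block axes: offset of axis at foot, slopes, foot end"""
    x0,x1,y0,y1=box;u,v=np.meshgrid(np.arange(x0,x1),np.arange(y0,y1));px=np.c_[u.ravel(),v.ravel()]
    px=px[c['range_z'][px[:,1],px[:,0]]>0]
    q=(cloud(c,px,s)-F)@RB
    k=(np.hypot(q[:,0],q[:,1])<.022)&(q[:,2]>-.012)&(q[:,2]<.05);zend=np.percentile(q[k,2],2)
    k&=(q[:,2]>.004)&(q[:,2]<hi);q=q[k]
    f=lambda p:np.hypot(q[:,0]-p[0]-p[2]*q[:,2],q[:,1]-p[1]-p[3]*q[:,2])-r
    o=least_squares(f,[0,0,0,0],loss='soft_l1',f_scale=.001)
    return o.x,len(q),np.sqrt(np.mean(o.fun**2)),zend
E
python3 - <<'E'
from h import *
import pickle
s,a,b,w=pickle.load(open('w3.pkl','rb'))
F=s['tool_pos']+s['eef_rot']@np.array([-.0658,.0002,.1095]);print('F',F, 'block frame from H',(F-H)@RB)
for c,box in((a,(125,175,240,295)),(b,(415,455,125,165))):
    x,n,e,z=shank(c,F,box);print((x*[1000,1000,1,1]).round(3),n,e,z)
E
```

```text
F [0.44866883 0.25293982 0.12775272] block frame from H [ 0.00285622 -0.00143316  0.06115643]
[ 0.534  0.491 -0.002 -0.013] 185 0.000738963133368073 0.0010960000475374121
[-1.837  1.363  0.032  0.008] 149 0.0017407349770515452 0.0012405782208121552
```

```bash
python3 -m pendant '[{"turn":[0,0,0],"linear":[-5,1,10],"claw":10},{"turn":[0,0,0],"linear":[-12,1,22],"claw":10},{"turn":[0,0,0],"linear":[-18,1,34],"claw":10},{"turn":[0,0,0],"linear":[-22.3,1,43.7],"claw":10},{"turn":[0,0,0],"linear":[-22.3,1,43.7],"claw":10},{"turn":[0,0,0],"linear":[-22.3,1,43.7],"claw":10},{"turn":[0,0,0],"linear":[-22.3,1,43.7],"claw":10}]'
python3 - <<'E'
from h import *
import pickle
s=state();a=read_camera('top');b=read_camera('scene');w=read_camera('wrist');pickle.dump((s,a,b,w),open('w4.pkl','wb'))
F=s['tool_pos']+s['eef_rot']@np.array([-.0658,.0002,.1095]);print('block frame from H',((F-H)@RB*1000).round(2))
print(((s['eef_rot']@[.5,0,-.866])@RB).round(4))
for c,box in((a,(130,190,225,285)),(b,(405,455,125,185))):
    x,n,e,z=shank(c,F,box,hi=.042);print((x*[1000,1000,1,1]).round(3),n,e,z)
A=cv2.resize(a['color'][205:285,125:245],(720,480),interpolation=2)[:,:,::-1]
cv2.imwrite('pics/t4.png',A)
E
```

```text
t: 8.07
tool_pos: [0.4064, 0.2634, 0.1938]
eef_rot: [[-0.977, 0.214, 0.003], [0.214, 0.977, 0.001], [-0.002, 0.001, -1.0]]
contact_force: [0.6, 0.2, -3.8]
width: 0.043
gripper_force: 55.0
block frame from H [ 0.66  0.15 12.36]
[-0.001  -0.0016  1.    ]
[ 0.225  0.925  0.006 -0.023] 150 0.0007351290242565703 -0.00047615012100362655
[-1.245  1.072 -0.021 -0.012] 141 0.0018915350534208515 -0.0002821381459759036
```

View pics/t4.png

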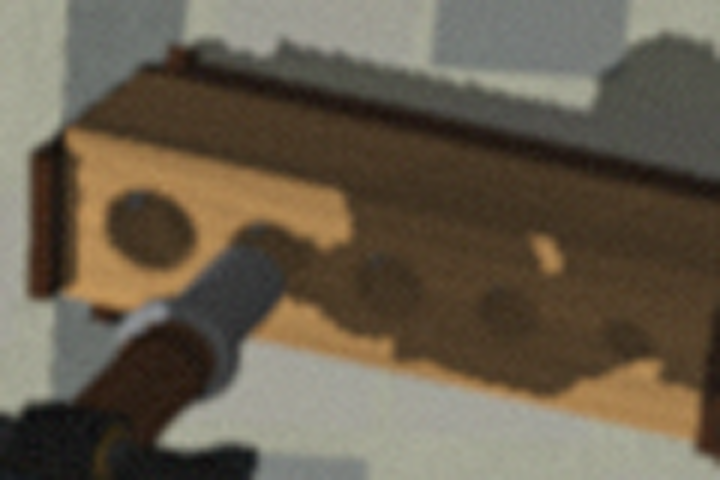

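Top crop: the foot at (262,262) is just short of the 28 mm hole, whose upper rim shows at (265,228). It is aligned within about 1 mm, so I shift 1 mm in -y and feel my way in.

```bash
python3 -m pendant '[{"turn":[0,0,0],"linear":[-2,-1,3.5],"claw":10},{"turn":[0,0,0],"linear":[-5,-1,8.7],"claw":10},{"turn":[0,0,0],"linear":[-7,-1,12.1],"claw":10},{"turn":[0,0,0],"linear":[-8,-1,13.9],"claw":10},{"turn":[0,0,0],"linear":[-8,-1,13.9],"claw":10},{"turn":[0,0,0],"linear":[-8,-1,13.9],"claw":10}]'
python3 - <<'E'
from h import *
s=state();F=s['tool_pos']+s['eef_rot']@np.array([-.0658,.0002,.1095]);print('from H',((F-H)@RB*1000).round(2),'force',(s['contact_force']@RB).round(2))
E
python3 -m pendant '[{"turn":[0,0,0],"linear":[-2,0,3.5],"claw":10},{"turn":[0,0,0],"linear":[-4,0,6.9],"claw":10},{"turn":[0,0,0],"linear":[-4,0,6.9],"claw":10},{"turn":[0,0,0],"linear":[-4,0,6.9],"claw":10}]'
python3 - <<'E'
from h import *
s=state();F=s['tool_pos']+s['eef_rot']@np.array([-.0658,.0002,.1095]);print('from H',((F-H)@RB*1000).round(2),'force',(s['contact_force']@RB).round(2))
E
```

```text
t: 8.72
tool_pos: [0.414, 0.2606, 0.1794]
eef_rot: [[-0.977, 0.214, 0.002], [0.214, 0.977, 0.001], [-0.002, 0.001, -1.0]]
contact_force: [-0.3, 0.5, -3.2]
width: 0.0433
gripper_force: 55.0
from H [ 0.29 -1.05 -4.1 ] force [-1.93  0.47 -2.54]
t: 9.05
tool_pos: [0.4179, 0.2597, 0.1724]
eef_rot: [[-0.977, 0.214, 0.002], [0.214, 0.977, 0.0], [-0.002, 0.001, -1.0]]
contact_force: [0.1, 1.0, -3.5]
width: 0.0431
gripper_force: 55.0
from H [  0.24  -1.07 -12.11] force [-1.9   0.99 -2.97]
```

Run:
```python
from h import *
import pickle
s=state();w=read_camera('wrist');a=read_camera('top');b=read_camera('scene');pickle.dump((s,a,b,w),open('w5.pkl','wb'))
# block face height against H, from the top view around the 32 mm hole's surroundings
def fh(c,box):
    u,v=np.meshgrid(np.arange(*box[:2]),np.arange(*box[2:]));px=np.c_[u.ravel(),v.ravel()]
    q=(cloud(c,px)-H)@RB;k=(abs(q[:,0])<.028)&(q[:,1]>-.14)&(q[:,1]<.066)&(np.hypot(q[:,0],q[:,1])>.026)&(np.hypot(q[:,0],q[:,1]-.044)>.02)&(abs(q[:,2])<.02)
    return k.sum(),np.median(q[k,2])*1000
for f in('w3.pkl','w4.pkl','w5.pkl'):
    print(f,fh(pickle.load(open(f,'rb'))[1],(125,265,205,290)))
A=cv2.resize(a['color'][205:285,125:245],(720,480),interpolation=2)[:,:,::-1]
cv2.imwrite('pics/t5.png',A)
```

```text
w3.pkl (np.int64(1403), np.float64(-1.521152487371909))
w4.pkl (np.int64(1356), np.float64(-1.589478054453071))
w5.pkl (np.int64(1358), np.float64(-1.6211860096520159))
```

View pics/t5.png

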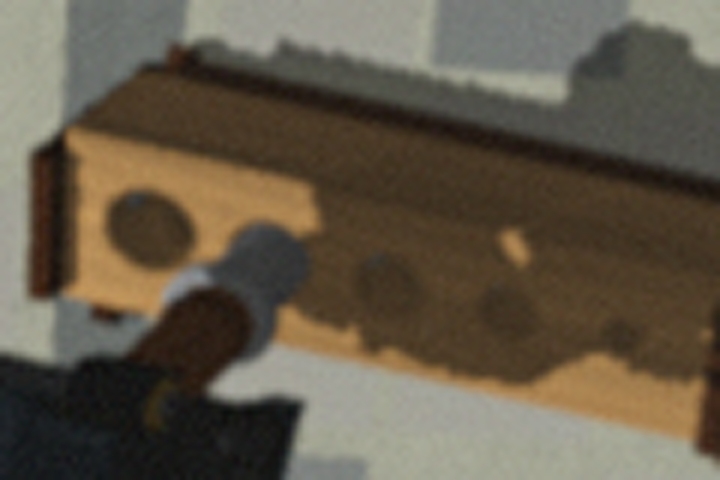

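The block hasn't sunk although the foot is 12 mm below the face plane. Top crop: the shank enters the hole at (265,255). It is in, so I push on in steps while watching the force.

```bash
cat > q.py <<'E'
from h import *
s=state();F=s['tool_pos']+s['eef_rot']@np.array([-.0658,.0002,.1095]);print('from H',((F-H)@RB*1000).round(2),'force',(s['contact_force']@RB).round(2),'mom',(s['moment']@RB).round(2))
E
python3 -m pendant '[{"turn":[0,0,0],"linear":[-1.5,0,2.6],"claw":10},{"turn":[0,0,0],"linear":[-3,0,5.2],"claw":10},{"turn":[0,0,0],"linear":[-4,0,6.9],"claw":10},{"turn":[0,0,0],"linear":[-4,0,6.9],"claw":10}]' 60; python3 q.py
python3 -m pendant '[{"turn":[0,0,0],"linear":[-1.5,0,2.6],"claw":10},{"turn":[0,0,0],"linear":[-3,0,5.2],"claw":10},{"turn":[0,0,0],"linear":[-3,0,5.2],"claw":10}]' 60; python3 q.py
```

```text
t: 9.53
tool_pos: [0.4218, 0.2588, 0.1653]
eef_rot: [[-0.977, 0.214, 0.002], [0.214, 0.977, 0.0], [-0.002, 0.001, -1.0]]
contact_force: [-0.8, -0.5, -3.3]
width: 0.0433
gripper_force: 60.0
from H [  0.19  -1.13 -20.27] force [-2.27 -0.66 -2.51] mom [-0.15  0.11  0.09]
t: 9.78
tool_pos: [0.4247, 0.2581, 0.16]
eef_rot: [[-0.977, 0.214, 0.002], [0.214, 0.977, 0.0], [-0.002, 0.001, -1.0]]
contact_force: [-1.3, -1.0, -3.1]
width: 0.0433
gripper_force: 60.0
from H [  0.11  -1.21 -26.35] force [-2.48 -1.29 -2.15] mom [-0.46  0.06  0.12]
```

```bash
python3 -m pendant '[{"turn":[0,0,0],"linear":[-1,0,1.7],"claw":10},{"turn":[0,0,0],"linear":[-2,0,3.5],"claw":10},{"turn":[0,0,0],"linear":[-3,0,5.2],"claw":10},{"turn":[0,0,0],"linear":[-3,0,5.2],"claw":10}]' 60; python3 q.py
python3 -m pendant '[{"turn":[0,0,0],"linear":[-1,0,1.7],"claw":10},{"turn":[0,0,0],"linear":[-2,0,3.5],"claw":10},{"turn":[0,0,0],"linear":[-3,0,5.2],"claw":10},{"turn":[0,0,0],"linear":[-3,0,5.2],"claw":10}]' 60; python3 q.py
```

```text
t: 10.12
tool_pos: [0.4277, 0.2575, 0.155]
eef_rot: [[-0.977, 0.214, 0.002], [0.214, 0.977, 0.0], [-0.002, 0.001, -1.0]]
contact_force: [-1.3, -3.9, -3.2]
width: 0.0434
gripper_force: 60.0
from H [  0.32  -1.17 -32.23] force [-1.98 -4.1  -2.49] mom [-1.16 -0.04  0.4 ]
t: 10.45
tool_pos: [0.4307, 0.2569, 0.1499]
eef_rot: [[-0.977, 0.214, 0.002], [0.214, 0.977, 0.0], [-0.002, 0.001, -1.0]]
contact_force: [-1.6, -4.2, -2.0]
width: 0.0432
gripper_force: 60.0
from H [  0.33  -1.11 -38.2 ] force [-1.53 -4.42 -1.37] mom [-1.22 -0.04  0.41]
```

```bash
python3 -m pendant '[{"turn":[0,0,0],"linear":[-1,0,1.7],"claw":10},{"turn":[0,0,0],"linear":[-2,0,3.5],"claw":10},{"turn":[0,0,0],"linear":[-3,0,5.2],"claw":10},{"turn":[0,0,0],"linear":[-3,0,5.2],"claw":10}]' 60; python3 q.py
python3 -m pendant '[{"turn":[0,0,0],"linear":[-1,0,1.7],"claw":10},{"turn":[0,0,0],"linear":[-2,0,3.5],"claw":10},{"turn":[0,0,0],"linear":[-2,0,3.5],"claw":10},{"turn":[0,0,0],"linear":[-2,0,3.5],"claw":10}]' 60; python3 q.py
python3 - <<'E'
from h import *
import pickle
s=state();w=read_camera('wrist');a=read_camera('top');b=read_camera('scene');pickle.dump((s,a,b,w),open('w6.pkl','wb'))
for c in(a,):
    u,v=np.meshgrid(np.arange(125,265),np.arange(205,290));px=np.c_[u.ravel(),v.ravel()]
    q=(cloud(c,px)-H)@RB;k=(abs(q[:,0])<.028)&(q[:,1]>-.14)&(q[:,1]<.066)&(np.hypot(q[:,0],q[:,1])>.026)&(np.hypot(q[:,0],q[:,1]-.044)>.02)&(abs(q[:,2])<.02)
    print(k.sum(),np.median(q[k,2])*1000)
E
```

```text
t: 10.78
tool_pos: [0.4336, 0.2563, 0.1447]
eef_rot: [[-0.977, 0.214, 0.002], [0.214, 0.977, 0.0], [-0.002, 0.001, -1.0]]
contact_force: [-1.8, -3.9, -3.0]
width: 0.0431
gripper_force: 60.0
from H [  0.33  -1.04 -44.15] force [-2.33 -4.17 -2.11] mom [-1.29 -0.05  0.43]
t: 11.12
tool_pos: [0.4355, 0.2559, 0.1415]
eef_rot: [[-0.977, 0.214, 0.002], [0.214, 0.977, 0.001], [-0.002, 0.001, -1.0]]
contact_force: [-1.4, -5.2, -3.0]
width: 0.0435
gripper_force: 60.0
from H [  0.39  -1.   -47.95] force [-1.71 -5.33 -2.45] mom [-1.36 -0.    0.45]
1282 -8.291165701631714
```

The block has sunk about 6.7 mm and is still moving softly, so I push on to the hard stop.

```bash
python3 -m pendant '[{"turn":[0,0,0],"linear":[-1,0,1.7],"claw":10},{"turn":[0,0,0],"linear":[-2,0,3.5],"claw":10},{"turn":[0,0,0],"linear":[-2,0,3.5],"claw":10},{"turn":[0,0,0],"linear":[-2,0,3.5],"claw":10}]' 60; python3 q.py
python3 -m pendant '[{"turn":[0,0,0],"linear":[-0.5,0,0.9],"claw":10},{"turn":[0,0,0],"linear":[-1,0,1.7],"claw":10},{"turn":[0,0,0],"linear":[-1,0,1.7],"claw":10}]' 60; python3 q.py
```

```text
t: 11.6
tool_pos: [0.4375, 0.2555, 0.138]
eef_rot: [[-0.977, 0.214, 0.002], [0.214, 0.977, 0.001], [-0.002, 0.001, -1.0]]
contact_force: [-1.2, -4.8, -3.3]
width: 0.0438
gripper_force: 60.0
from H [  0.38  -0.94 -51.91] force [-1.75 -4.98 -2.79] mom [-1.34 -0.    0.44]
t: 11.85
tool_pos: [0.4384, 0.2553, 0.1363]
eef_rot: [[-0.977, 0.214, 0.002], [0.214, 0.977, 0.001], [-0.002, 0.001, -1.0]]
contact_force: [-1.4, -5.4, -2.2]
width: 0.0428
gripper_force: 60.0
from H [  0.36  -0.96 -53.89] force [-1.25 -5.57 -1.78] mom [-1.34  0.03  0.46]
```

```bash
python3 -m pendant '[{"turn":[0,0,0],"linear":[-0.5,0,0.9],"claw":10},{"turn":[0,0,0],"linear":[-1,0,1.7],"claw":10},{"turn":[0,0,0],"linear":[-1,0,1.7],"claw":10}]' 60; python3 q.py
python3 - <<'E'
from h import *
import pickle
s=state();w=read_camera('wrist');a=read_camera('top');b=read_camera('scene');pickle.dump((s,a,b,w),open('w7.pkl','wb'))
A=cv2.resize(a['color'][205:285,125:245],(720,480),interpolation=2)[:,:,::-1]
B=cv2.resize(w['color'][120:300,230:430],(660,594),interpolation=2)[:,:,::-1]
cv2.imwrite('pics/t7.png',A);cv2.imwrite('pics/w7.png',B)
F=s['tool_pos']+s['eef_rot']@np.array([-.0658,.0002,.1095])
for nm,c,ss,box in(('top',a,None,(125,265,205,290)),('scene',b,None,(360,480,120,230)),('wrist',w,s,(150,420,100,240))):
    u,v=np.meshgrid(np.arange(*box[:2]),np.arange(*box[2:]));px=np.c_[u.ravel(),v.ravel()];px=px[c['range_z'][px[:,1],px[:,0]]>0]
    q=(cloud(c,px,ss)-H)@RB;r=np.hypot(q[:,0],q[:,1])
    k=(abs(q[:,0])<.028)&(q[:,1]>-.14)&(q[:,1]<.066)&(r>.026)&(np.hypot(q[:,0],q[:,1]-.044)>.02)&(abs(q[:,2])<.02)
    kc=(r>.0150)&(r<.0195)&(q[:,2]>-.02)&(q[:,2]<.02)
    print(nm,'face',k.sum(),np.median(q[k,2])*1000,'collar ring',kc.sum(),np.percentile(q[kc,2],[10,50,90])*1000)
E
```

```text
t: 12.1
tool_pos: [0.4392, 0.2556, 0.1358]
eef_rot: [[-0.977, 0.214, 0.001], [0.214, 0.977, 0.001], [-0.001, 0.001, -1.0]]
contact_force: [-13.4, -2.1, 23.3]
width: 0.0433
gripper_force: 60.0
from H [  0.52  -0.45 -54.65] force [ 0.75 -4.95 26.47] mom [-1.68  2.33  0.72]
top face 1243 -9.614281048221814 collar ring 124 [-4.67663991  0.8668012  15.79483165]
scene face 161 -10.35227289511313 collar ring 44 [-9.1967234  -4.04178123 16.94765544]Traceback (most recent call last):
  File "<stdin>", line 13, in <module>
    return _quantile_unchecked(
        a, q, axis, out, overwrite_input, method, keepdims, weights)
    return _ureduce(a,
                    func=_quantile_ureduce_func,
    ...<5 lines>...
                    overwrite_input=overwrite_input,
                    method=method)
    r = func(a, **kwargs)
    result = _quantile(arr,
                       quantiles=q,
    ...<2 lines>...
                       out=out,
                       weights=wgt)
    slices_having_nans = np.isnan(arr[-1, ...])
                                  ~~~^^^^^^^^^
IndexError: index -1 is out of bounds for axis 0 with size 0
```

View pics/t7.png

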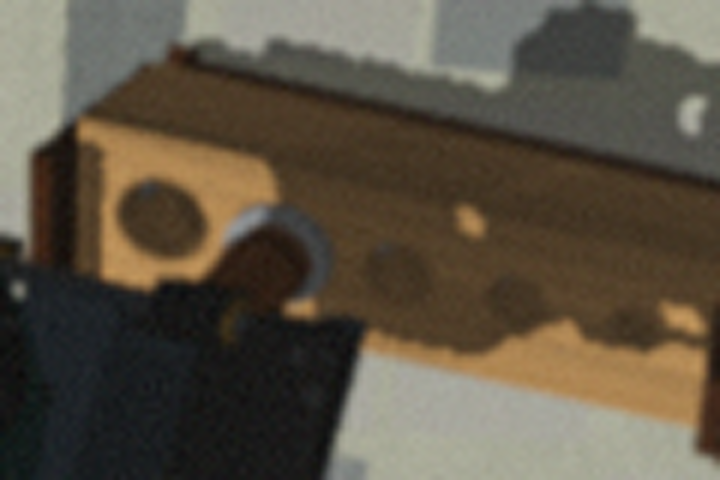

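A firm stop at 26 N, with the foot 46 mm below the sunk face. In the top crop the collar at (285,250) lies on the face. I ease off 0.5 mm, open and retreat straight up.

```bash
python3 -m pendant '[{"turn":[0,0,0],"linear":[0.4,0,-0.7],"claw":10},{"turn":[0,0,0],"linear":[0.4,0,-0.7],"claw":10}]' 10; python3 q.py
python3 -m pendant '[{"turn":[0,0,0],"linear":[0,0,0],"claw":46},{"turn":[0,0,0],"linear":[0,0,0],"claw":54},{"turn":[0,0,0],"linear":[0,0,0],"claw":66},{"turn":[0,0,0],"linear":[0,0,0],"claw":76},{"turn":[0,0,0],"linear":[0,0,0],"claw":80},{"turn":[0,0,0],"linear":[0,0,0],"claw":80}]' 10; python3 q.py
```

```text
t: 12.42
tool_pos: [0.4394, 0.2557, 0.1358]
eef_rot: [[-0.977, 0.213, 0.004], [0.213, 0.977, 0.002], [-0.003, 0.002, -1.0]]
contact_force: [-2.2, 0.7, 2.0]
width: 0.0438
gripper_force: 10.0
from H [  0.99  -0.14 -54.74] force [-0.99  0.17  2.88] mom [ 0.03  0.58 -0.02]
t: 12.92
tool_pos: [0.4392, 0.2553, 0.1353]
eef_rot: [[-0.977, 0.214, 0.003], [0.214, 0.977, 0.001], [-0.002, 0.001, -1.0]]
contact_force: [-0.3, -0.8, -0.4]
width: 0.077
gripper_force: 0.0
from H [  0.55  -0.8  -55.12] force [-0.31 -0.85 -0.32] mom [-0.01 -0.01  0.01]
```

```bash
python3 -m pendant '[{"turn":[0,0,0],"linear":[0,0,-5],"claw":80},{"turn":[0,0,0],"linear":[0,0,-20],"claw":80},{"turn":[0,0,0],"linear":[0,0,-45],"claw":80},{"turn":[0,0,0],"linear":[0,0,-75],"claw":80},{"turn":[0,0,0],"linear":[0,0,-105],"claw":80},{"turn":[0,0,0],"linear":[0,0,-130],"claw":80},{"turn":[0,0,0],"linear":[0,0,-135],"claw":80},{"turn":[0,0,0],"linear":[0,0,-135],"claw":80},{"turn":[0,0,0],"linear":[0,0,-135],"claw":80}]'
cat > chk.py <<'E'
from h import *
import pickle
s=state();w=read_camera('wrist');a=read_camera('top');b=read_camera('scene');pickle.dump((s,a,b,w),open('w8.pkl','wb'))
B=cv2.resize(w['color'][120:260,180:420],(720,420),interpolation=2)[:,:,::-1];A=cv2.resize(b['color'][130:230,350:475],(500,400),interpolation=2)[:,:,::-1]
cv2.imwrite('pics/w8.png',B);cv2.imwrite('pics/s8.png',A)
for nm,c,ss,box in(('top',a,None,(125,265,205,290)),('scene',b,None,(360,480,120,230)),('wrist',w,s,(150,420,100,240))):
    u,v=np.meshgrid(np.arange(*box[:2]),np.arange(*box[2:]));px=np.c_[u.ravel(),v.ravel()];px=px[c['range_z'][px[:,1],px[:,0]]>0]
    q=(cloud(c,px,ss)-H)@RB;r=np.hypot(q[:,0],q[:,1])
    k=(abs(q[:,0])<.028)&(q[:,1]>-.14)&(q[:,1]<.066)&(r>.026)&(np.hypot(q[:,0],q[:,1]-.044)>.02)&(abs(q[:,2])<.02)
    kc=(r>.0155)&(r<.019)&(abs(q[:,2])<.02);kh=(r<.02)&(q[:,2]>.06)&(q[:,2]<.13)
    print(nm,'face',k.sum(),np.median(q[k,2])*1000 if k.any() else 0,'ring',kc.sum(),np.percentile(q[kc,2],[10,50,90])*1000 if kc.any() else 0,'head top',kh.sum(),np.percentile(q[kh,2],[50,90,98])*1000 if kh.any() else 0)
E
python3 chk.py
```

```text
t: 13.67
tool_pos: [0.4385, 0.255, 0.2699]
eef_rot: [[-0.977, 0.214, 0.002], [0.214, 0.977, 0.001], [-0.002, 0.001, -1.0]]
contact_force: [0.1, 0.4, -0.4]
width: 0.0795
gripper_force: 0.0
top face 1272 -9.447734791385265 ring 94 [-4.31124587  2.10054606 15.5290534 ] head top 43 [92.59857222 93.61941281 93.99134555]
scene face 161 -10.196455904332604 ring 22 [-8.36778174  1.01317469 13.28498285] head top 77 [81.10591237 92.95605862 93.1960384 ]
wrist face 3635 -7.802182502228642 ring 112 [-7.8590713  -2.19355381 -0.96669909] head top 1386 [94.13532618 95.10551938 95.5907033 ]
```

View pics/s8.png

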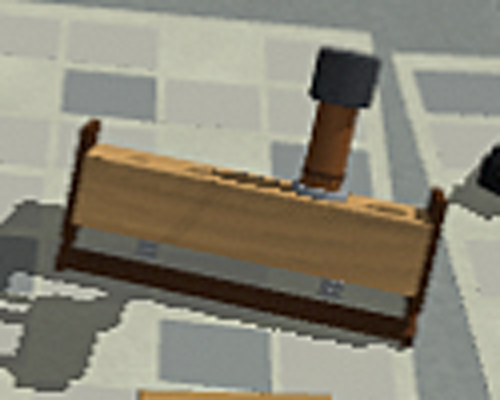

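The scene crop shows the punch standing in the fourth hole, with its collar on the face at (320,188). The head top is 101.9 mm above the sunk face in the wrist view and 102.0 mm in the top view, against 102 mm when flush. The gripper is clear, so I hand in.

```bash
python3 -c "
from rig import *
print(hand_in())"
```

```text
the job is handed in; nothing more can be done
None
```

The thicker punch is in the 28 mm hole, pushed home with its collar flush on the sloped face and released. I handed the job in after about 14 s, with no contact seen with the thinner punch, tub, bottle or carton, though I did not re-measure them at the end.

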